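Weigh a transformer on the sprung hook of a bench balance

ROBOT

A 6-joint arm with a two-finger parallel gripper is mounted at the origin on the work surface. World frame = base frame: x ahead of the robot, y to its left, z up, the work surface at z = 0. Lengths are in m, angles in rad, forces in N, time in s.
With the tool pointing down it reaches from about 0.3 to 0.825 m from the base axis. Payload 5.4 kg.
Tool frame: the origin (TCP) lies between the finger pads; the fingertips stand 25 mm ahead of it and the grasp point (between the pads) lies 6 mm ahead of it; z points along the fingers, y is the direction in which the jaws open and shut (so a half turn about z gives the same grasp; the last joint's range is limited). The gripper opens to 92 mm and grips with 3 to 60 N. Pads are 20 mm wide; open, the fingers measure 128 mm over their backs; the gripper's body (75 mm by 189 mm) begins 69 mm behind the grasp point.
Start: joints at [1.052, 0.158, 1.597, -0, 1.386, -0.21], TCP at [0.175, 0.548, 0.24] pointing down, gripper open.
Joint ranges: [-2.91, 2.91], [-0.94, 2.29], [0.18, 2.7], [-1.29, 4.43], [0.17, 2.64], [-3, 3]. Speed limits (rad/s): [2.57, 2.57, 3.14, 3.14, 3.14, 3.14].

INTERFACE

Orientations are given as a unit quaternion [w, x, y, z].
In Python, from workcell import robot gives the robot as it stands. The module is installed in compiled form; this text tells all that it offers.
- The arm moves only by the tool send_rows, never from a script. Its arguments are lists of equal length, an entry for each row: "translation": the shift along the tool's x, y, z in mm, a list of three; "angular": the turn, a rotation vector about the tool's x, y, z in degrees, a list of three; "fingers": the closure in counts, from 0 (fully open) to 255 (shut). In form: {"translation": [[x, y, z], ...], "angular": [[rx, ry, rz], ...], "fingers": [fingers, ...]}. A call has 1 to 20 rows; each row shifts and turns the commanded pose from where the row before left it, along the tool's axes as they then stand; what a row does not reach is not made up. A row lasts 1/8 s, in which the tool goes at most 62.5 mm and 10.7 degrees, less where a joint would pass 70% of its speed; a pose out of reach is approached as far as the arm can. A call is refused whole if a number of a shift passes 62.5 or a number of a turn 10.7, either way. A call with a gripper value outside its range is refused whole. The fingers move at their own pace and stop on an object; "squeeze" is the grip in N (left out, the last holds). Time passes only in rows, so rows that do not move let the fingers close. It gives the time, the measured TCP pose, the force and the opening at its end, in the units of the state.
- robot.read_state(): the state, without advancing time (a new reading comes with each control period).
- robot.camera(name): name is "scene" or "top"; returns (picture, depth): 480x640x3 uint8, red, green, blue; 480x640 float32, m along the optical axis (not along the pixel's ray), 0 where there is no reading.
- robot.camera_model(name): a dict with "intrinsics" (3x3 intrinsics, pixels), "k1" (the pictures are not rectified: a ray, as slopes to the right and down, at radius r is drawn at 1 + k1 r^2 times it, then the intrinsics apply), "R" (3x3) and "t" (3): a world point X has camera coordinates R X + t. Camera axes: x right, y down, z forward; pixel columns grow to the right and rows downward; lengths in m; the calibration is good to about 2 mm. A picture is of the moment at which its call begins. camera_model takes no time and is no camera call.
- robot.close_job(): hands the job in, once; it reports no verdict.
The state is a dict: "time_s": time; "joint_pos": joint angles; "joint_vel": joint speeds; "joint_torque": joint torques, N m; "position": TCP position; "eef_rot": TCP orientation; "contact_force": force on the tool from outside, world axes, zero at the start; "wrist_torque": the same for the moment, N m; "grip_width": finger opening in m.
Only numpy, scipy, OpenCV 4.12 (cv2) and the standard library are available. Lean on these libraries where they do the work, as an engineer would, in place of code of your own. Each camera call takes 0.05 s, during which the arm holds its last target.

TASK

Weigh the transformer that has the lifting frame: pick it up by its red tab, slip the frame's window over the balance hook and ease its weight into the dip of the sprung hook so gently that the hook neither jerks nor bounces nor is dragged down hard, then let go. When it hangs still, press the green button fully down to take the reading and release it, leaving the transformer hanging on the hook and everything else on the bench undisturbed.

Things in the scene. Friction and masses are not known exactly. Their poses are not given: they have to be found in the camera images.
- load: the transformer to weigh, loose: 64 x 54 x 45 mm, dark core, orange winding, 330 to 770 g (not known beforehand). On it stands an upright aluminium lifting frame with a red tab, a plate 8 mm thick (body y) in the x-z plane; posts at x = +-31 mm, window 52 mm wide, z 45 to 85 mm. Origin: centre of the underside; z up, y straight through the window. It may hang either way round
- load_eye (a point): centre of the underside of the frame's cross bar, the window's top edge (85 mm above the transformer's underside), which is to rest in the hook's dip; the bar is 10 mm high and 8 mm thick; axes as the transformer
- load_tab (a point): in the red grip tab, 34 mm above load_eye; the tab is 26 mm wide (x), 8 mm thick (y) and 40 mm high (from 10 to 50 mm above load_eye). Gripped with the fingertips at least 12 mm above the cross bar's top, the fingers open clear of the hook; axes as the transformer
- stand: the bench balance, fixed: base plate 260 x 110 x 14 mm, column 44 x 50 mm, 180 mm high. Origin under the column, z up. A rod rising from the column carries the hook arm, which points along the stand's -y; the button console lies towards its -x. Nothing stands above the hook arm
- hook_seat (a point): where the cross bar's underside rests in the dip of the sprung hook, 110 mm from the column's axis along the stand's -y, 224 mm above the table unloaded; moves with it; axes as the stand. The hook is a yellow rod 8 mm thick: level arm, V dip 36 mm long, upturned end 134 mm out. Above the seat: arm's top 9 mm, end's top 15 mm; dip's underside 10 mm below. Over 16 N bends it
- hook (a joint): how far the hook has dipped, m (0 unloaded). Spring 110 N/m (1 N sinks it 9 mm), lightly damped: it bobs for some seconds; 330 to 770 g settle it at 29 to 69 mm. Delicate: a dip beyond 85 mm, or moving faster than 80 mm/s up or down (a load dropped, or let go some 5 mm or more from its balance), spoils it.
- hold_button (a joint): travel of the green reading button, m: 0 up, 0.006 fully down; spring, 5 N fully down; at 4.5 mm it takes the reading. It must not go down 2 mm or more unless the transformer hangs free and still
- hold_button_top (a point): centre of the button's top, 28 mm across, facing up, on the console 145 mm from the column's axis along the stand's -x
- choke: a second, bare transformer 64 x 54 x 45 mm with black winding and no frame on top (bystander); origin at the centre of its underside
- tube_a: glass valve with black base, 40 mm across, 80 mm tall, standing (bystander); origin at the centre of its underside
- tube_b: a second such valve (bystander)
- solder_reel: blue-flanged reel 60 mm across, 44 mm tall (bystander); origin at the centre of its underside
- screwdriver: screwdriver 170 mm long, lying (bystander)
- flux_jar: amber jar 50 mm across, 60 mm tall (bystander); origin at the centre of its underside
- parts_tray: blue divided tray 110 x 150 x 30 mm (bystander); origin at the centre of its underside
- mug: white mug 80 mm across, 90 mm tall (bystander); origin at the centre of its underside
Not all that is in view belongs to the job. What is shaped like the load but blue, purple or yellow is not meant.

How it is judged:
On the way, in this order (a step that is already met when the one before it is completed fails the run):
1. the transformer hangs in the dip of the hook, let go by the fingers, and still (distance between load_eye and hook_seat below 0.016 m and angle between load's own z axis and vertical below 0.25 rad and value of joint hook above 0.02 m and contact force between load and hook above 1.5 N and linear speed of load below 0.03 m/s and velocity of joint hook between -0.01 and 0.01 m/s and contact force between each of the arm, the fingers and load below 0.1 N), for 0.5 s.
2. the green button is pressed down (4.5 mm or more) while it hangs still (distance between load_eye and hook_seat below 0.016 m and angle between load's own z axis and vertical below 0.25 rad and value of joint hook above 0.02 m and contact force between load and hook above 1.5 N and linear speed of load below 0.03 m/s and velocity of joint hook between -0.01 and 0.01 m/s and value of joint hold_button above 0.0045 m), for 0.1 s.
At the end, for the whole second after the job is handed in: The transformer hangs free on the hook: middle of the cross bar's underside within 16 mm of the hook's seat, tilted less than 0.25 rad, moving slower than 30 mm/s, hook dipped more than 20 mm and moving slower than 10 mm/s, hook carrying more than 1.5 N; the button is up again (less than 2 mm) (distance between load_eye and hook_seat below 0.016 m and angle between load's own z axis and vertical below 0.25 rad and value of joint hook above 0.02 m and contact force between load and hook above 1.5 N and linear speed of load below 0.03 m/s and velocity of joint hook between -0.01 and 0.01 m/s and value of joint hold_button below 0.002 m); the robot touches nothing.
It fails at once if the hook moves faster than 80 mm/s (load dropped on it or let spring) (velocity of joint hook above 0.08 m/s or velocity of joint hook below -0.08 m/s).
It fails at once if the hook is dragged down more than 85 mm (value of joint hook above 0.085 m).
It fails at once if more than 16 N between the hook and anything (contact force between anything else and hook above 16 N).
It fails at once if the button is pressed (2 mm) before the transformer hangs free and still (value of joint hold_button above 0.002 m and (not (distance between load_eye and hook_seat below 0.016 m and angle between load's own z axis and vertical below 0.25 rad and value of joint hook above 0.02 m and contact force between load and hook above 1.5 N and linear speed of load below 0.03 m/s and velocity of joint hook between -0.01 and 0.01 m/s) or contact force between the fingers and load above 0.1 N)).
It fails at once if a bystander is moved more than 30 mm (distance of any of choke, tube_a, tube_b, solder_reel, screwdriver, flux_jar, parts_tray, mug from where it was at the start of the episode above 0.03 m).
It also fails if it takes over 72 s, if anything falls off the work surface, if the arm or the gripper's body presses on something with over 40 N, if the wrist force passes 120 N, or if a joint passes its speed limit or range.

## Working session

There is one attempt and no reset: what is moved stays moved. The work goes in short steps, Python scripts to look and compute and a tool call to move; the robot and the scene stay as the last step left them, time stands still between calls to the robot, and variables do not carry over. Pictures are saved under pics/ and viewed, and the job is handed in when it is done.

Besides the shell and the picture viewer there is one more tool, called in YAML: its name, and indented under it one key for each argument. send_rows: Moves the arm, as the interface text tells. Its arguments: {"type":"object","properties":{"translation":{"type":"array","items":{"type":"array","items":{"type":"number"}}},"angular":{"type":"array","items":{"type":"array","items":{"type":"number"}}},"fingers":{"type":"array","items":{"type":"number"}},"squeeze":{"type":"number"}},"required":["translation","angular","fingers"]}

```bash
mkdir -p pics; cat > h.py <<'E'
import numpy as np, cv2
from workcell import robot
def grab(n,tag):
    im,d=robot.camera(n); np.savez(f'{tag}.npz',im=im,d=d); cv2.imwrite(f'pics/{tag}.png',im[:,:,::-1]); return im,d
def pts(n,uv,d):
    m=robot.camera_model(n);K=np.array(m['intrinsics']);R=np.array(m['R']);t=np.array(m['t'])
    uv=np.asarray(uv,float).reshape(-1,2)
    x=(uv-[K[0,2],K[1,2]])/[K[0,0],K[1,1]]
    s=x.copy()
    for _ in range(20): s=x/(1+m['k1']*(s**2).sum(1,keepdims=True))
    z=np.asarray(d,float).reshape(-1)
    return (np.c_[s*z[:,None],z]-t)@R
def cloud(n,d):
    v,u=np.mgrid[0:480,0:640]; return pts(n,np.c_[u.ravel(),v.ravel()],d.ravel()).reshape(480,640,3)
E
python3 - <<'E'
from h import *
for n in('scene','top'):
    grab(n,n+'0'); m=robot.camera_model(n); R=np.array(m['R']); print(n,-R.T@np.array(m['t']),R[2],m['k1'])
print(robot.read_state())
E
```

```text
scene [ 1.20734321 -0.91623601  0.88651925] [-0.50666912  0.63752509 -0.58038622] -0.1481390375095292
top [ 0.40215157 -0.09820455  1.33430777] [ 0.13063615  0.00481731 -0.99141868] -0.0579273427060671
{'time_s': 0.1, 'joint_pos': array([ 1.05190898e+00,  1.58974143e-01,  1.59808057e+00,  1.05944583e-06,
        1.38618774e+00, -2.10096039e-01]), 'joint_vel': array([ 0.00110899, -0.00106651, -0.00160048, -0.00189899, -0.00106682,
       -0.00095233]), 'joint_torque': array([-4.08416117e-04, -3.86502779e+01, -3.22961462e+01,  7.03857187e-02,
        3.38832149e-02, -2.81770673e-05]), 'position': array([0.17450551, 0.54734447, 0.2387369 ]), 'eef_rot': array([-2.94542182e-04,  1.53783013e-01,  9.88104298e-01, -7.70522641e-04]), 'contact_force': array([-1.30643582, -0.36675362,  1.038432  ]), 'wrist_torque': array([-0.00181665,  0.00267997,  0.07128739]), 'grip_width': 0.09158661672428337}
```

View pics/scene0.png

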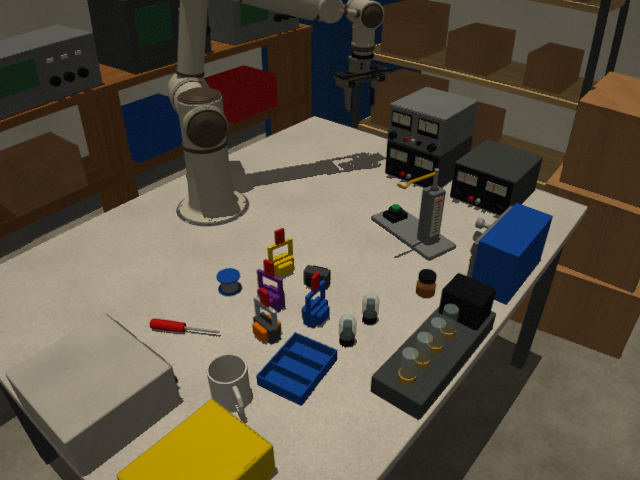

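View pics/top0.png

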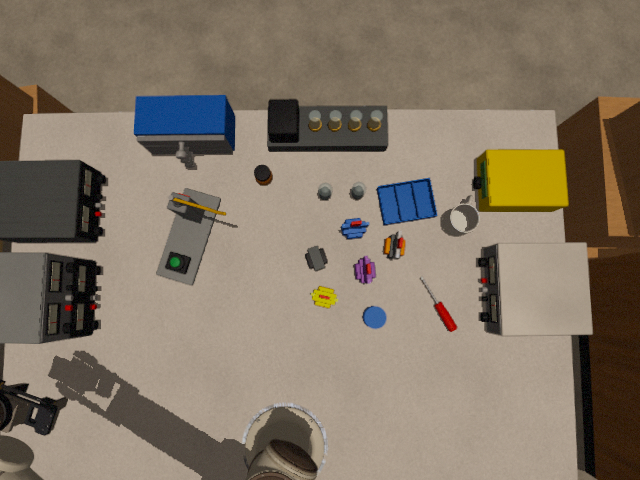

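The four framed shapes are at these pixels in the top view, with the scene view in brackets:
- Orange: (396,246) [(266,320)]
- Purple: (366,269) [(270,290)]
- Blue: (355,228) [(316,305)]
- Yellow: (323,296) [(281,258)]

Only the one at (396,246) has an orange winding, a dark core and an aluminium frame, so that should be the load. I'll confirm it in an enlarged crop.

```bash
python3 - <<'E'
from h import *
a=np.load('scene0.npz')['im'][250:350,220:340,::-1]; b=np.load('top0.npz')['im'][200:300,330:450,::-1]
cv2.imwrite('pics/crop0.png',np.vstack([cv2.resize(np.hstack([a,b]),None,fx=3.3,fy=3.3,interpolation=cv2.INTER_CUBIC)]))
h=np.load('top0.npz')['im'][170:300,140:250,::-1]; h2=np.load('scene0.npz')['im'][160:270,360:470,::-1]
cv2.imwrite('pics/crop1.png',np.hstack([cv2.resize(h,(400,470)),cv2.resize(h2,(400,470))]))
for n in('top','scene'):
    f=np.load(n+'0.npz');im=f['im'].astype(int);C=cloud(n,f['d']);r,g,b=im[...,0],im[...,1],im[...,2]
    inb=(C[...,0]>.2)&(C[...,0]<.9)&(abs(C[...,1])<.6)
    red=(r>120)&(g<60)&(b<60)&inb&(C[...,2]>.08)
    k,l,s,c=cv2.connectedComponentsWithStats(red.astype(np.uint8))
    for i in range(1,k):
        if s[i,4]>5: P=C[l==i]; print(n,'red',c[i],s[i,4],P.mean(0).round(4),P.min(0).round(3),P.max(0).round(3))
    grn=(g>100)&(r<80)&(b<110)&inb
    k,l,s,c=cv2.connectedComponentsWithStats(grn.astype(np.uint8))
    for i in range(1,k):
        if s[i,4]>8: P=C[l==i]; print(n,'grn',c[i],s[i,4],np.median(P,0).round(4),P.min(0).round(3),P.max(0).round(3))
    yel=(r>150)&(g>100)&(b<80)&inb&(C[...,2]>.18)
    P=C[yel]; print(n,'hook',len(P),P[np.argsort(P[:,1])][::max(1,len(P)//25)].round(3).tolist())
E
```

```text
top red [355.92307692 222.34615385] 26 [ 0.5881 -0.191   0.134 ] [ 0.584 -0.201  0.122] [ 0.592 -0.179  0.137]
top red [400.44827586 242.34482759] 29 [ 0.5366 -0.3037  0.1324] [ 0.525 -0.308  0.123] [ 0.548 -0.3    0.139]
top red [368.40625 268.40625] 32 [ 0.4707 -0.221   0.1331] [ 0.459 -0.225  0.121] [ 0.482 -0.218  0.14 ]
top red [323.71428571 296.57142857] 21 [ 0.4006 -0.108   0.1327] [ 0.397 -0.119  0.094] [ 0.405 -0.096  0.139]
top red [ 67.14285714 307.42857143] 21 [0.3731 0.5281 0.1642] [0.369 0.521 0.158] [0.377 0.536 0.169]
top grn [174.74193548 261.74193548] 62 [0.4939 0.2944 0.0531] [0.483 0.282 0.046] [0.505 0.307 0.06 ]
top hook 141 [[0.402, -0.098, 1.334], [0.402, -0.098, 1.334], [0.402, -0.098, 1.334], [0.402, -0.098, 1.334], [0.402, -0.098, 1.334], [0.402, -0.098, 1.334], [0.402, -0.098, 1.334], [0.596, 0.124, 0.235], [0.6, 0.138, 0.223], [0.602, 0.147, 0.226], [0.605, 0.153, 0.222], [0.607, 0.159, 0.228], [0.609, 0.164, 0.228], [0.607, 0.17, 0.23], [0.609, 0.175, 0.232], [0.615, 0.181, 0.226], [0.611, 0.186, 0.233], [0.616, 0.191, 0.233], [0.614, 0.197, 0.231], [0.6
[... 547 characters left out ...]
9 -0.181  0.139]
scene red [263.43478261 290.52173913] 23 [ 0.5425 -0.305   0.1339] [ 0.53  -0.309  0.132] [ 0.553 -0.299  0.135]
scene grn [395.29166667 205.70833333] 24 [0.4994 0.2944 0.0534] [0.487 0.284 0.049] [0.509 0.307 0.057]
scene hook 20 [[0.605, 0.123, 0.24], [0.602, 0.123, 0.239], [0.598, 0.124, 0.237], [0.608, 0.148, 0.225], [0.611, 0.153, 0.227], [0.606, 0.157, 0.224], [0.606, 0.157, 0.221], [0.61, 0.159, 0.227], [0.612, 0.161, 0.23], [0.614, 0.161, 0.233], [0.615, 0.164, 0.233], [0.611, 0.171, 0.231], [0.617, 0.177, 0.231], [0.628, 0.214, 0.231], [0.633, 0.22, 0.234], [0.63, 0.22, 0.232], [0.633, 0.23, 0.232], [0.635, 0.233, 0.232], [0.634, 0.246, 0.229], [0.636, 0.247, 0.23]]
```

View pics/crop0.png

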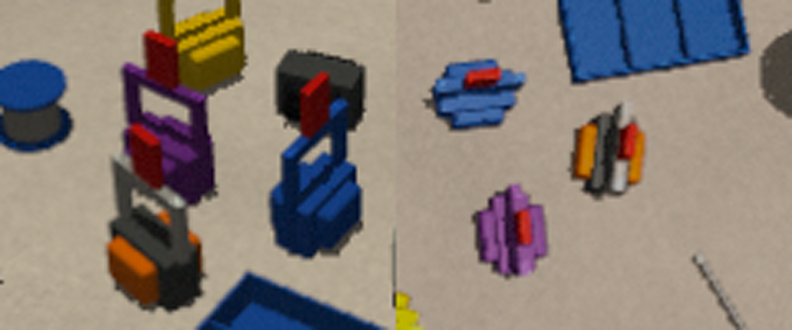

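View pics/crop1.png

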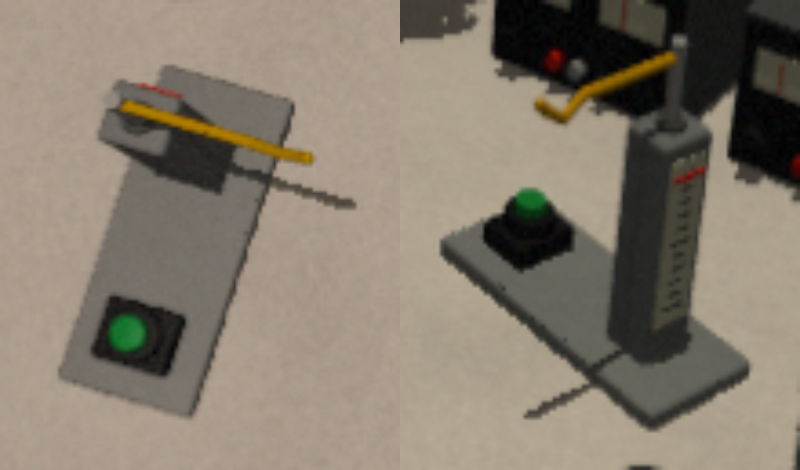

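The crop confirms it: the part at top (396,246) has the orange winding, dark core and aluminium frame with a red tab. The hook arm's V dip and upturned end are clear in both views, and the green button is at top (175,262). Next I'll work out the poses.

```bash
python3 - <<'E'
from h import *
for n in('top','scene'):
    f=np.load(n+'0.npz');im=f['im'].astype(int);d=f['d'];C=cloud(n,d);r,g,b=im[...,0],im[...,1],im[...,2]
    red=(r>100)&(g<70)&(b<70)&(d>0)&(np.hypot(C[...,0]-.54,C[...,1]+.304)<.03)&(C[...,2]>.1)
    P=C[red]; c=P.mean(0); w,v=np.linalg.eigh(np.cov(P[:,:2].T)); print(n,'tab',c.round(4),np.degrees(np.arctan2(v[1,1],v[0,1])),np.sqrt(w), len(P))
    # frame bar+posts grey high z
    fr=(d>0)&(np.hypot(C[...,0]-.54,C[...,1]+.304)<.045)&(C[...,2]>.075)&(C[...,2]<.145)
    P=C[fr]; w,v=np.linalg.eigh(np.cov(P[:,:2].T)); print(' frame',P.mean(0).round(4),np.degrees(np.arctan2(v[1,1],v[0,1])),np.sqrt(w),len(P),P.min(0),P.max(0))
    yel=(r>110)&(g>70)&(b<80)&(d>0)&(C[...,2]>.2)&(abs(C[...,0]-.615)<.06)&(C[...,1]>.1)&(C[...,1]<.28)
    P=C[yel]; A=P[P[:,1]>.16]; ang=np.polyfit(A[:,1],A[:,0],1); print(' hook x=',ang,np.degrees(np.arctan(ang[0])),'end y',P[:,1].min(),'arm z',np.median(A[:,2]))
    th=-np.arctan(ang[0]); o=np.array([-np.sin(-th),-np.cos(th)]) 
    o=np.array([-ang[0],-1])/np.hypot(ang[0],1)
    s=P[:,:2]@o; 
    for a in np.arange(s.max()-.06,s.max(),.005):
        q=P[(s>=a)&(s<a+.005)]; 
        if len(q): print('   ',(s.max()-a-.0025).round(4),q.mean(0).round(4),len(q))
    grn=(g>r+40)&(g>b+25)&(np.hypot(C[...,0]-.497,C[...,1]-.294)<.025)
    P=C[grn]; P=P[P[:,2]>np.percentile(P[:,2],85)-.004]; print(' btn',P.mean(0),P.max(0),P.min(0),len(P))
    # base plate normal/gray edges
    q=(d>0)&(C[...,2]>.009)&(C[...,2]<.019)&(abs(C[...,0]-.57)<.2)&(abs(C[...,1]-.26)<.14)&(abs(r-b)<25)
    m=q.astype(np.uint8);k,l,st,ce=cv2.connectedComponentsWithStats(m);i=1+np.argmax(st[1:,4]);P=C[l==i]
    print(' base',cv2.minAreaRect((P[:,:2]*1000).astype(np.float32)))
E
```

```text
top tab [ 0.5365 -0.3038  0.1313] 174.05541969663318 [0.00222823 0.0072073 ] 34
 frame [ 0.5347 -0.304   0.1071] 172.73370743323065 [0.00276122 0.01970557] 130 [ 0.50047961 -0.31243752  0.07689519] [ 0.57265354 -0.29745404  0.13932922]
 hook x= [0.29671702 0.55778023] 16.526519095628455 end y 0.12342459421900026 arm z 0.231243339967751
    0.0575 [0.6102 0.1786 0.232 ] 6
    0.0525 [0.6086 0.1734 0.232 ] 6
    0.0475 [0.6082 0.1688 0.2306] 7
    0.0425 [0.6065 0.164  0.2286] 8
    0.0375 [0.605  0.1594 0.2266] 8
    0.0325 [0.6027 0.1548 0.2242] 7
    0.0275 [0.6023 0.1502 0.2216] 6
    0.0225 [0.6005 0.1454 0.2231] 5
    0.0175 [0.5993 0.14   0.2261] 8
    0.0125 [0.5965 0.1355 0.2291] 5
    0.0075 [0.5959 0.13   0.2348] 5
    0.0025 [0.5955 0.1251 0.2368] 7
 btn [0.49348059 0.29437213 0.0544272 ] [0.50480038 0.30821758 0.05954986] [0.48264857 0.28118048 0.05162913] 54
 base ((548.6914672851562, 278.4690856933594), (109.71800994873047, 212.82981872558594), 73.0890884399414)
scene tab [ 0.5422 -0.3052  0.1338] 171.37056918499184 [0.00227679 0.00759492] 25
 frame [ 0.5454 -0.3078  0.1
[... 181 characters left out ...]
nd y 0.12238765982424603 arm z 0.23122912832499964
    0.0575 [0.6147 0.178  0.2309] 2
    0.0525 [0.6167 0.1737 0.232 ] 3
    0.0475 [0.6137 0.1684 0.2307] 5
    0.0425 [0.6139 0.163  0.2313] 5
    0.0375 [0.6112 0.1597 0.2262] 7
    0.0325 [0.6094 0.1543 0.2243] 6
    0.0275 [0.6098 0.1492 0.2222] 3
    0.0225 [0.6091 0.1444 0.224 ] 2
    0.0175 [0.6059 0.1396 0.2263] 2
    0.0125 [0.6056 0.1323 0.2307] 1
    0.0075 [0.605  0.1278 0.2353] 1
    0.0025 [0.6014 0.1239 0.2371] 6
 btn [0.50260144 0.29146483 0.05359867] [0.5149296  0.30440556 0.0569519 ] [0.48865151 0.27794175 0.05135606] 32
 base ((577.1416015625, 271.7452087402344), (116.31758117675781, 264.75994873046875), 74.14855194091797)
```

send_rows:
  translation:
    - [-30.4,-35.1,0]
    - [-30.4,-35.1,0]
    - [-30.4,-35.1,0]
    - [-30.4,-35.1,0]
    - [-30.4,-35.1,0]
    - [-30.4,-35.1,0]
    - [-30.4,-35.1,0]
    - [-30.4,-35.1,0]
    - [-30.4,-35.1,0]
    - [-30.4,-35.1,0]
    - [-30.4,-35.1,0]
    - [-30.4,-35.1,0]
    - [-30.4,-35.1,0]
    - [-30.4,-35.1,0]
    - [-30.4,-35.1,0]
    - [-30.4,-35.1,0]
    - [-30.4,-35.1,0]
    - [-30.4,-35.1,0]
    - [-30.4,-35.1,0]
    - [-30.4,-35.1,0]
  angular:
    - [0,0,0]
    - [0,0,0]
    - [0,0,0]
    - [0,0,0]
    - [0,0,0]
    - [0,0,0]
    - [0,0,0]
    - [0,0,0]
    - [0,0,0]
    - [0,0,0]
    - [0,0,0]
    - [0,0,0]
    - [0,0,0]
    - [0,0,0]
    - [0,0,0]
    - [0,0,0]
    - [0,0,0]
    - [0,0,0]
    - [0,0,0]
    - [0,0,0]
  fingers: [116,116,116,116,116,116,116,116,116,116,116,116,116,116,116,116,116,116,116,116]
  squeeze: 40

```text
time_s: 2.6
position: [0.5409, -0.3071, 0.239]
eef_rot: [-0.0, 0.154, 0.988, 0.0]
contact_force: [0.7, -0.3, 0.7]
grip_width: 0.05
```

send_rows:
  translation:
    - [0,0,0]
    - [0,0,0]
    - [0,0,20]
    - [0,0,0]
    - [0,0,0]
  angular:
    - [0,0,-5.5]
    - [0,0,-5.5]
    - [0,0,0]
    - [0,0,0]
    - [0,0,0]
  fingers: [116,116,116,116,116]

```text
time_s: 3.22
position: [0.5404, -0.3055, 0.219]
eef_rot: [-0.0, 0.059, 0.998, 0.0]
contact_force: [0.4, -0.5, -0.4]
grip_width: 0.0503
```

```bash
python3 - <<'E'
from h import *
im,d=grab('scene','s1'); im2,d2=grab('top','t1')
s=robot.read_state(); print(s)
cv2.imwrite('pics/c1.png',cv2.resize(im[210:350,190:340,::-1],None,fx=4,fy=4,interpolation=cv2.INTER_CUBIC))
C=cloud('scene',d)
q=(d>0)&(np.hypot(C[...,0]-.54,C[...,1]+.304)<.08)
for z0 in np.arange(.18,.26,.01):
    P=C[q&(C[...,2]>z0)&(C[...,2]<z0+.01)]
    if len(P): print(z0.round(3),len(P),P.min(0).round(4),P.max(0).round(4))
fs=[]
for i in range(6): robot.camera('scene'); fs.append(robot.read_state()['contact_force'])
print(np.mean(fs,0),np.std(fs,0))
E
```

```text
{'time_s': 3.325, 'joint_pos': array([-7.08856604e-01,  2.90189192e-01,  1.48190129e+00, -7.27835428e-05,
        1.36891745e+00, -2.16245374e+00]), 'joint_vel': array([-0.00039851, -0.00534327, -0.00607848,  0.00190441,  0.00156868,
       -0.00416884]), 'joint_torque': array([-8.16004031e-03, -4.30904067e+01, -3.17129767e+01, -5.37610694e-02,
        6.18037954e-02,  6.78337034e-03]), 'position': array([ 0.54078627, -0.3058263 ,  0.21995342]), 'eef_rot': array([ 2.11110772e-04,  5.85587865e-02,  9.98283918e-01, -2.05369523e-04]), 'contact_force': array([-0.22503156,  0.91551634, -0.13678405]), 'wrist_torque': array([ 0.0106883 , -0.00573729,  0.03749448]), 'grip_width': 0.05028042917017363}
0.19 46 [ 0.5289 -0.3454  0.1923] [ 0.5574 -0.27    0.1999]
0.2 76 [ 0.53   -0.3467  0.2002] [ 0.5571 -0.2707  0.21  ]
0.21 74 [ 0.5283 -0.3486  0.2103] [ 0.5578 -0.2702  0.2199]
0.22 90 [ 0.53   -0.3485  0.22  ] [ 0.5591 -0.2686  0.23  ]
0.23 94 [ 0.5284 -0.3508  0.2301] [ 0.559  -0.2664  0.2398]
0.24 98 [ 0.5264 -0.3518  0.2401] [ 0.5593 -0.266   0.2498]
0.25 105 [ 0.5264 -0.3522  0.2502] [ 0.5594 -0.2662  0.2598]
0.26 78 [ 0.5304 -0.3535  0.2603] [ 0.5592 -0.2664  0.2695]
[ 0.69147321 -0.16202191  0.01616956] [0.45854254 0.48129234 0.40120385]
```

View pics/c1.png

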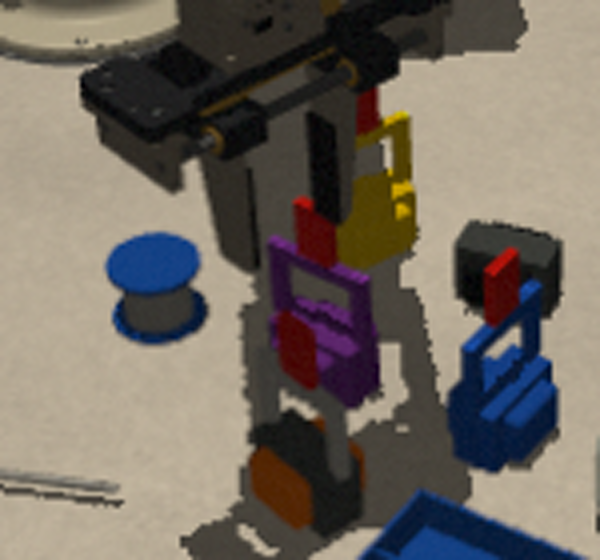

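send_rows:
  translation:
    - [2,2.5,20]
    - [0,0,20]
    - [0,0,20]
    - [0,0,14]
    - [0,0,11]
    - [0,0,0]
    - [0,0,0]
  angular:
    - [0,0,0]
    - [0,0,0]
    - [0,0,0]
    - [0,0,0]
    - [0,0,0]
    - [0,0,0]
    - [0,0,0]
  fingers: [116,116,116,116,116,116,116]

```text
time_s: 4.5
position: [0.5394, -0.3034, 0.1353]
eef_rot: [0.001, 0.058, 0.998, -0.0]
contact_force: [-0.1, -0.3, 1.0]
grip_width: 0.0501
```

```bash
python3 - <<'E'
from h import *
im,d=grab('scene','s2')
s=robot.read_state(); print(s['position'],s['contact_force'])
cv2.imwrite('pics/c2.png',cv2.resize(im[210:350,190:340,::-1],None,fx=4,fy=4,interpolation=cv2.INTER_CUBIC))
E
```

```text
[ 0.53946136 -0.30350868  0.13554126] [0.20147113 0.04203768 0.30368156]
```

View pics/c2.png

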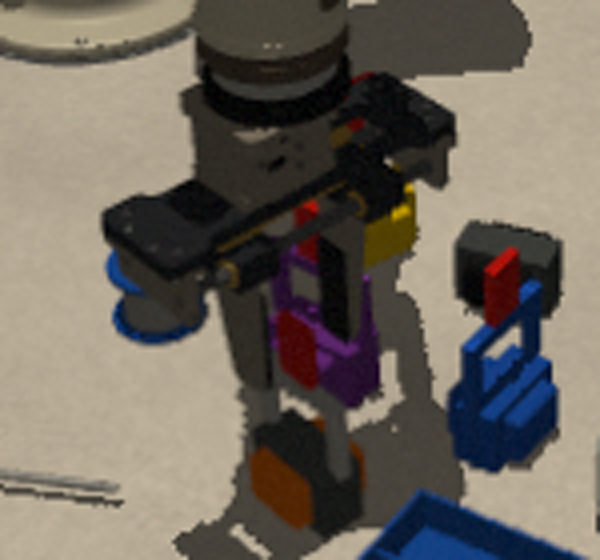

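The red tab, at crop (297,350), sits between the two fingers. I'll close on it and lift.

send_rows:
  translation:
    - [0,0,0]
    - [0,0,0]
    - [0,0,0]
    - [0,0,0]
    - [0,0,0]
    - [0,0,0]
  angular:
    - [0,0,0]
    - [0,0,0]
    - [0,0,0]
    - [0,0,0]
    - [0,0,0]
    - [0,0,0]
  fingers: [255,255,255,255,255,255]
  squeeze: 40

```text
time_s: 5.3
position: [0.539, -0.303, 0.1346]
eef_rot: [0.0, 0.058, 0.998, 0.0]
contact_force: [0.4, 1.2, -0.2]
grip_width: 0.0076
```

send_rows:
  translation:
    - [0,0,-3]
    - [0,0,-7]
    - [0,0,-15]
    - [0,0,-20]
    - [0,0,-20]
    - [0,0,-20]
    - [0,0,-20]
    - [0,0,-20]
    - [0,0,-20]
    - [0,0,-12]
    - [0,0,-5]
    - [0,0,0]
    - [0,0,0]
    - [0,0,0]
  angular:
    - [0,0,0]
    - [0,0,0]
    - [0,0,0]
    - [0,0,0]
    - [0,0,0]
    - [0,0,0]
    - [0,0,0]
    - [0,0,0]
    - [0,0,0]
    - [0,0,0]
    - [0,0,0]
    - [0,0,0]
    - [0,0,0]
    - [0,0,0]
  fingers: [255,255,255,255,255,255,255,255,255,255,255,255,255,255]

```text
time_s: 7.05
position: [0.5387, -0.3028, 0.2957]
eef_rot: [-0.001, 0.058, 0.998, 0.0]
contact_force: [0.2, -0.2, -4.0]
grip_width: 0.0076
```

```bash
python3 - <<'E'
from h import *
im,d=grab('scene','s3')
s=robot.read_state(); print(s['position'],s['grip_width'])
cv2.imwrite('pics/c3.png',cv2.resize(im[150:330,180:340,::-1],None,fx=3.3,fy=3.3,interpolation=cv2.INTER_CUBIC))
fs=[];T=[]
for i in range(14): robot.camera('scene'); s=robot.read_state(); fs.append(np.r_[s['contact_force'],s['wrist_torque']])
print(np.mean(fs,0).round(3),np.std(fs,0).round(3))
C=cloud('scene',d); p=s['position']
q=(d>0)&(np.hypot(C[...,0]-p[0],C[...,1]-p[1])<.05)&(C[...,2]<p[2])&(C[...,2]>.1)
for z0 in np.arange(.14,p[2]-.02,.01):
    P=C[q&(C[...,2]>z0)&(C[...,2]<z0+.01)]
    if len(P): print(z0.round(3),len(P),P.min(0).round(4),P.max(0).round(4))
print(s['time_s'])
E
```

```text
[ 0.53876297 -0.302919    0.29593638] 0.007490769915518389
[ 0.234 -0.112 -4.55   0.032  0.007  0.005] [0.532 0.407 0.505 0.026 0.026 0.023]
0.16 51 [ 0.5308 -0.3322  0.1605] [ 0.5766 -0.2836  0.1698]
0.17 111 [ 0.5191 -0.3347  0.17  ] [ 0.5762 -0.2819  0.18  ]
0.18 122 [ 0.5081 -0.3346  0.1801] [ 0.5762 -0.282   0.1899]
0.19 189 [ 0.5094 -0.334   0.1901] [ 0.5753 -0.2789  0.2   ]
0.2 294 [ 0.5031 -0.3298  0.2   ] [ 0.5781 -0.2866  0.2099]
0.21 50 [ 0.5044 -0.3144  0.2101] [ 0.579  -0.2985  0.2191]
0.22 47 [ 0.5067 -0.3126  0.2203] [ 0.578  -0.2961  0.2297]
0.23 49 [ 0.501  -0.314   0.2301] [ 0.5782 -0.297   0.2399]
0.24 65 [ 0.5041 -0.3144  0.2403] [ 0.5787 -0.3016  0.2499]
0.25 107 [ 0.5051 -0.3134  0.25  ] [ 0.5789 -0.3004  0.2598]
0.26 24 [ 0.5359 -0.3143  0.2611] [ 0.5546 -0.3024  0.2697]
0.27 62 [ 0.5305 -0.3221  0.27  ] [ 0.5569 -0.2908  0.2799]
7.8
```

View pics/c3.png

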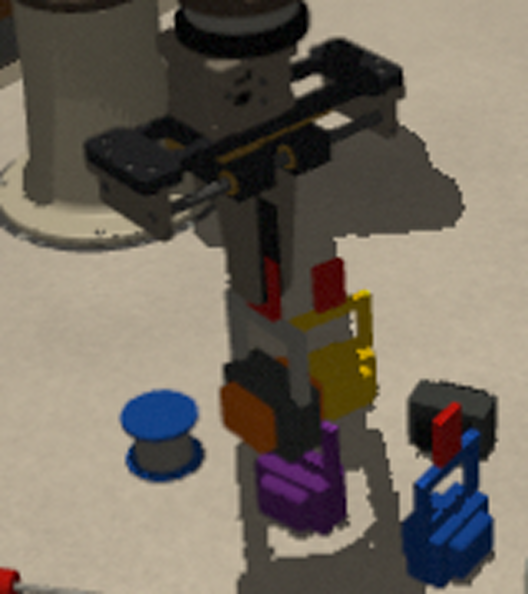

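The load is held by its tab, at crop (270,285), and hangs upright. Its weight reads about 4.6 N. Next I'll turn it into line with the hook and carry it to the entry point.

send_rows:
  translation:
    - [0,0,0]
    - [0,0,0]
    - [1.3,8,0]
    - [2.7,16,0]
    - [4.2,25,0]
    - [4.9,29.5,0]
    - [4.9,29.5,0]
    - [4.9,29.5,0]
    - [4.9,29.5,0]
    - [4.9,29.5,0]
    - [4.9,29.5,0]
    - [4.9,29.5,0]
    - [4.9,29.5,0]
    - [4.9,29.5,0]
    - [4.9,29.5,0]
    - [4.2,25,0]
    - [2.7,16,0]
    - [1.3,8,0]
    - [0,0,0]
    - [0,0,0]
  angular:
    - [0,0,5]
    - [0,0,5]
    - [0,0,0]
    - [0,0,0]
    - [0,0,0]
    - [0,0,0]
    - [0,0,0]
    - [0,0,0]
    - [0,0,0]
    - [0,0,0]
    - [0,0,0]
    - [0,0,0]
    - [0,0,0]
    - [0,0,0]
    - [0,0,0]
    - [0,0,0]
    - [0,0,0]
    - [0,0,0]
    - [0,0,0]
    - [0,0,0]
  fingers: [255,255,255,255,255,255,255,255,255,255,255,255,255,255,255,255,255,255,255,255]

```text
time_s: 10.3
position: [0.5892, 0.0914, 0.2966]
eef_rot: [-0.0, 0.146, 0.989, -0.0]
contact_force: [0.2, 0.1, -4.7]
grip_width: 0.0078
```

```bash
cat > look.py <<'E'
import sys
from h import *
tag=sys.argv[1]
im,d=grab('scene','s'+tag); im2,d2=grab('top','t'+tag)
s=robot.read_state(); p=s['position']; print(s['time_s'],p,s['eef_rot'],s['contact_force'].round(2))
cv2.imwrite(f'pics/c{tag}.png',np.hstack([cv2.resize(im[130:250,330:450,::-1],(400,400),interpolation=cv2.INTER_CUBIC),cv2.resize(im2[160:260,140:240,::-1],(400,400),interpolation=cv2.INTER_CUBIC)]))
C=cloud('scene',d);r,g,b=[im[...,i].astype(int) for i in range(3)]
yel=(r>90)&(g>60)&(b<r*.5)&(g>r*.5)&(d>0)&(C[...,2]>.15)&(abs(C[...,0]-.615)<.06)&(C[...,1]>.1)&(C[...,1]<.28)
P=C[yel]; P=P[np.argsort(P[:,1])]; print('hook scene',P.round(3).tolist()[:30], 'arm z',np.median(P[P[:,1]>.18][:,2]))
q=(d>0)&(np.hypot(C[...,0]-p[0],C[...,1]-p[1])<.05)&~yel
for z0 in np.arange(p[2]-.1,p[2]-.02,.01):
    P=C[q&(C[...,2]>z0)&(C[...,2]<z0+.01)]
    if len(P): print(z0.round(3),len(P),P.min(0).round(4),P.max(0).round(4))
E
python3 look.py 4
```

```text
10.4 [0.58923949 0.09139186 0.29661199] [ 6.64483191e-06  1.45674680e-01  9.89332539e-01 -1.24428769e-04] [ 0.3   1.33 -4.51]
hook scene [[0.6, 0.126, 0.237], [0.605, 0.128, 0.235], [0.612, 0.148, 0.22], [0.611, 0.154, 0.221], [0.612, 0.157, 0.223], [0.613, 0.16, 0.225], [0.624, 0.191, 0.23], [0.621, 0.194, 0.234], [0.622, 0.194, 0.231], [0.624, 0.194, 0.235], [0.624, 0.195, 0.232], [0.623, 0.198, 0.227], [0.627, 0.2, 0.233], [0.624, 0.201, 0.229], [0.626, 0.202, 0.23], [0.622, 0.204, 0.23], [0.624, 0.205, 0.233], [0.625, 0.209, 0.229], [0.625, 0.209, 0.232], [0.625, 0.209, 0.226], [0.627, 0.21, 0.23], [0.627, 0.211, 0.232], [0.629, 0.212, 0.23], [0.628, 0.214, 0.231], [0.624, 0.215, 0.233], [0.629, 0.217, 0.233], [0.626, 0.217, 0.232], [0.629, 0.218, 0.23], [0.629, 0.219, 0.226], [0.631, 0.22, 0.23]] arm z 0.2303960857230167
0.197 188 [0.555  0.0575 0.1968] [0.6285 0.1214 0.2065]
0.207 101 [0.556  0.0647 0.2066] [0.63   0.1069 0.2165]
0.217 34 [0.5561 0.0756 0.2167] [0.629  0.1381 0.2264]
0.227 50 [0.5595 0.077  0.2268] [0.6289 0.1373 0.2366]
0.237 34 [0.5568 0.0757 0.2368] [0.6297 0.0997 0.2464]
0.247 90 [0.5564 0.0749 0.2466] [0.6283 0.1028 0.2566]
0.257 43 [0.5613 0.0779 0.2567] [0.6275 0.1019 0.266 ]
0.267 33 [0.5798 0.0737 0.2667] [0.6073 0.1056 0.2765]
```

View pics/c4.png

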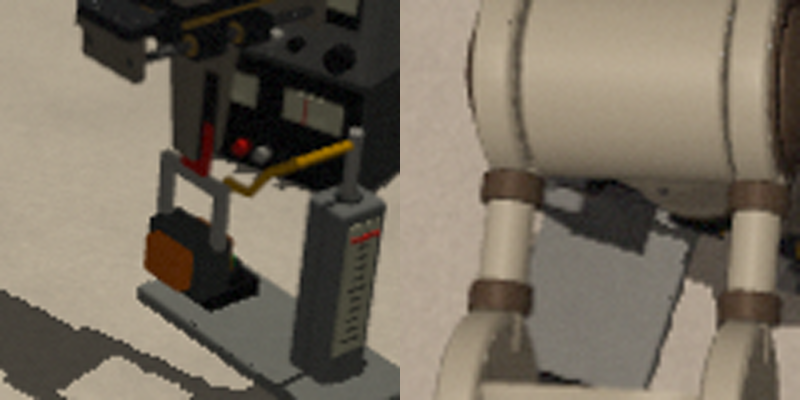

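send_rows:
  translation:
    - [0.1,4,0]
    - [0.1,8,0]
    - [0.1,8,0]
    - [0.1,8,0]
    - [0.1,8,0]
    - [0.1,8,0]
    - [0.1,8,0]
    - [0,5,0]
    - [0,4,0]
    - [0,0,0]
    - [0,0,0]
    - [0,0,0]
  angular:
    - [0,0,0]
    - [0,0,0]
    - [0,0,0]
    - [0,0,0]
    - [0,0,0]
    - [0,0,0]
    - [0,0,0]
    - [0,0,0]
    - [0,0,0]
    - [0,0,0]
    - [0,0,0]
    - [0,0,0]
  fingers: [255,255,255,255,255,255,255,255,255,255,255,255]

```text
time_s: 11.9
position: [0.606, 0.1505, 0.2966]
eef_rot: [-0.0, 0.145, 0.989, -0.0]
contact_force: [0.1, 0.5, -4.3]
grip_width: 0.0077
```

```bash
python3 look.py 5; python3 - <<'E'
from h import *
fs=[]
for i in range(8): robot.camera('scene'); s=robot.read_state(); fs.append(s['contact_force'])
print(np.mean(fs,0).round(3),np.std(fs,0).round(3))
E
```

```text
12.0 [0.60603819 0.15061608 0.29662649] [ 4.47849246e-06  1.45276699e-01  9.89391065e-01 -1.66955387e-05] [ 0.38  0.38 -4.58]
hook scene [[0.585, 0.128, 0.19], [0.584, 0.128, 0.193], [0.581, 0.133, 0.192], [0.614, 0.157, 0.226]] arm z nan
0.197 178 [0.5734 0.1186 0.1968] [0.6445 0.1805 0.2066]
0.207 80 [0.5733 0.1276 0.2067] [0.6468 0.1636 0.2165]
0.217 54 [0.5748 0.1335 0.217 ] [0.6459 0.1638 0.226 ]
0.227 73 [0.573  0.1221 0.2267] [0.645  0.1955 0.2366]
0.237 40 [0.5746 0.1205 0.2367] [0.6459 0.1595 0.2466]
0.247 77 [0.5722 0.1336 0.2466] [0.6455 0.166  0.2566]
0.257 53 [0.5773 0.1361 0.2566] [0.6416 0.1632 0.2664]
0.267 28 [0.5955 0.1353 0.2669] [0.6237 0.1585 0.2764]
[ 0.21  -0.413 -4.358] [0.232 0.397 0.626]
  return _methods._mean(a, axis=axis, dtype=dtype,
  ret = ret.dtype.type(ret / rcount)
```

View pics/c5.png

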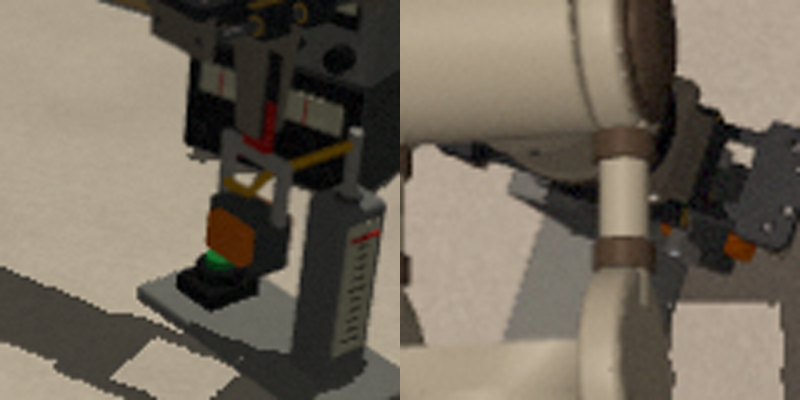

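The hook shows through the window at crop (245,185), and the bar sits above the dip. I'll lower it slowly onto the hook.

send_rows:
  translation:
    - [0,0,5]
    - [0,0,6]
    - [0,0,5]
    - [0,0,3]
    - [0,0,2]
    - [0,0,2]
    - [0,0,2]
    - [0,0,2]
    - [0,0,2]
    - [0,0,2]
    - [0,0,2]
    - [0,0,2]
    - [0,0,2]
    - [0,0,2]
    - [0,0,1]
    - [0,0,0]
    - [0,0,0]
  angular:
    - [0,0,0]
    - [0,0,0]
    - [0,0,0]
    - [0,0,0]
    - [0,0,0]
    - [0,0,0]
    - [0,0,0]
    - [0,0,0]
    - [0,0,0]
    - [0,0,0]
    - [0,0,0]
    - [0,0,0]
    - [0,0,0]
    - [0,0,0]
    - [0,0,0]
    - [0,0,0]
    - [0,0,0]
  fingers: [255,255,255,255,255,255,255,255,255,255,255,255,255,255,255,255,255]

```text
time_s: 14.52
position: [0.6061, 0.1508, 0.2568]
eef_rot: [0.0, 0.145, 0.989, -0.0]
contact_force: [-0.6, -0.6, -2.5]
grip_width: 0.0076
```

```bash
cat > force.py <<'E'
from h import *
fs=[];z=[]
for i in range(20): robot.camera('scene'); s=robot.read_state(); fs.append(np.r_[s['contact_force'],s['wrist_torque']]);z.append(s['position'])
print(np.mean(fs,0).round(3),np.std(fs,0).round(3),np.mean(z,0).round(5),s['time_s'])
E
python3 look.py 6 2>/dev/null; python3 force.py
```

```text
14.625 [0.60611223 0.15076653 0.25674725] [1.17448232e-04 1.45167308e-01 9.89407115e-01 1.00805777e-05] [ 0.54 -0.07 -2.81]
hook scene [[0.619, 0.182, 0.209], [0.625, 0.188, 0.211]] arm z 0.2099501645163896
0.157 181 [0.5728 0.1162 0.1568] [0.6454 0.1773 0.1667]
0.167 84 [0.5733 0.1273 0.1668] [0.6459 0.1654 0.1754]
0.177 36 [0.5772 0.1348 0.1768] [0.6463 0.1644 0.1867]
0.187 29 [0.5753 0.1361 0.1871] [0.6461 0.165  0.1966]
0.197 38 [0.5726 0.1331 0.1977] [0.6463 0.1598 0.2067]
0.207 129 [0.5745 0.1254 0.2068] [0.6465 0.1966 0.2167]
0.217 48 [0.5773 0.1213 0.2167] [0.6453 0.1844 0.2265]
0.227 29 [0.5968 0.1334 0.227 ] [0.6252 0.1629 0.2367]
0.237 46 [0.5975 0.1304 0.2368] [0.6233 0.1641 0.2467]
[ 7.200e-02 -3.900e-02 -2.478e+00 -1.200e-02 -1.100e-02  2.000e-03] [0.568 0.56  0.392 0.035 0.04  0.029] [0.60607 0.15077 0.25663] 15.625
```

View pics/c6.png

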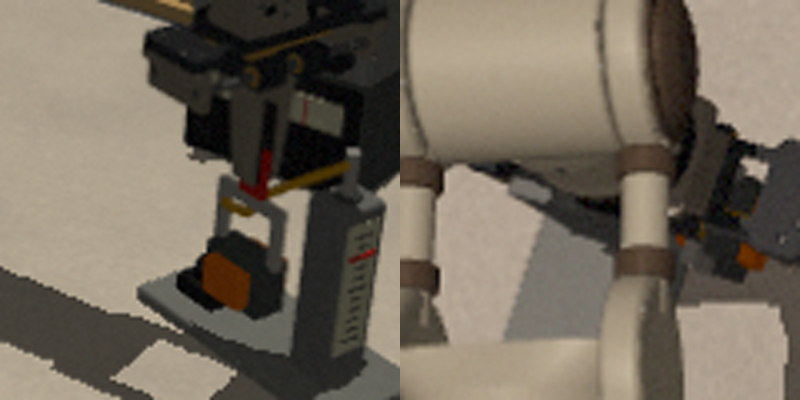

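The hook has dipped about 20 mm and there is almost no sideways force. By force, about 22 mm remains.

send_rows:
  translation:
    - [0,0,1]
    - [0,0,2]
    - [0,0,2]
    - [0,0,2]
    - [0,0,2]
    - [0,0,2]
    - [0,0,2]
    - [0,0,2]
    - [0,0,2]
    - [0,0,2]
    - [0,0,1]
    - [0,0,1]
    - [0,0,0]
    - [0,0,0]
  angular:
    - [0,0,0]
    - [0,0,0]
    - [0,0,0]
    - [0,0,0]
    - [0,0,0]
    - [0,0,0]
    - [0,0,0]
    - [0,0,0]
    - [0,0,0]
    - [0,0,0]
    - [0,0,0]
    - [0,0,0]
    - [0,0,0]
    - [0,0,0]
  fingers: [255,255,255,255,255,255,255,255,255,255,255,255,255,255]

```text
time_s: 17.38
position: [0.6061, 0.1508, 0.2357]
eef_rot: [0.0, 0.145, 0.989, 0.0]
contact_force: [-1.0, 0.2, 0.5]
grip_width: 0.0076
```

```bash
python3 look.py 7 2>/dev/null; python3 force.py; python3 force.py
```

```text
17.475 [0.60607754 0.15076225 0.23566931] [2.72214564e-05 1.45185540e-01 9.89404446e-01 9.43345548e-06] [0.27 0.43 0.53]
hook scene [[0.625, 0.186, 0.191], [0.626, 0.195, 0.191]] arm z 0.19095677011748535
0.136 197 [0.5734 0.1146 0.136 ] [0.6454 0.1778 0.1457]
0.146 77 [0.574  0.1283 0.1458] [0.6452 0.1654 0.1555]
0.156 32 [0.573  0.134  0.1558] [0.6445 0.1617 0.1656]
0.166 23 [0.5709 0.1345 0.167 ] [0.6464 0.1617 0.1747]
0.176 37 [0.5743 0.1336 0.1762] [0.6464 0.1598 0.1852]
0.186 128 [0.5746 0.1253 0.1857] [0.6486 0.197  0.1956]
0.196 47 [0.5826 0.1225 0.1957] [0.6443 0.1876 0.2053]
0.206 26 [0.5962 0.1336 0.2072] [0.6243 0.163  0.2154]
0.216 49 [0.5968 0.1316 0.2161] [0.6233 0.1671 0.2256]
[-0.151 -0.084 -0.306 -0.024  0.004  0.007] [0.557 0.392 0.362 0.029 0.03  0.033] [0.60608 0.15077 0.23563] 18.475
[ 0.129 -0.244 -0.263 -0.025 -0.015  0.005] [0.385 0.384 0.467 0.026 0.024 0.028] [0.60606 0.15078 0.2356 ] 19.475
```

View pics/c7.png

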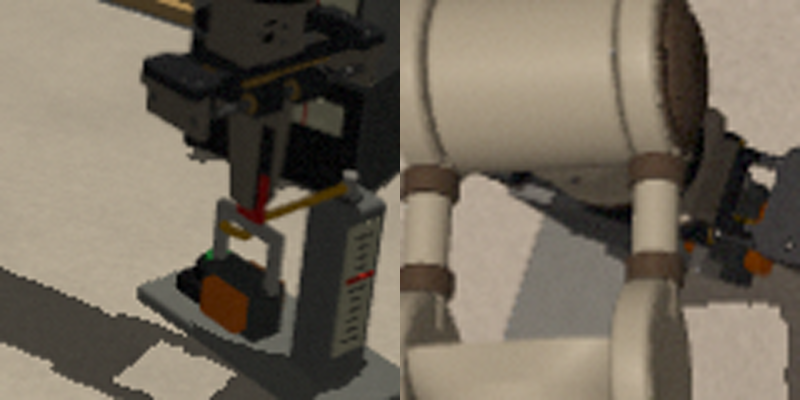

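send_rows:
  translation:
    - [0,0,1]
    - [0,0,1]
    - [0,0,0.5]
    - [0,0,0]
    - [0,0,0]
    - [0,0,0]
  angular:
    - [0,0,0]
    - [0,0,0]
    - [0,0,0]
    - [0,0,0]
    - [0,0,0]
    - [0,0,0]
  fingers: [255,255,255,255,255,255]
  squeeze: 10

```text
time_s: 20.23
position: [0.6059, 0.1506, 0.2331]
eef_rot: [-0.0, 0.145, 0.989, -0.0]
contact_force: [-1.5, -3.1, -0.4]
grip_width: 0.0077
```

```bash
python3 force.py; python3 force.py
```

```text
[-2.021 -3.41   0.262 -0.757  0.458  0.011] [0.584 0.404 0.427 0.073 0.047 0.032] [0.60599 0.15066 0.23307] 21.225
[-2.519e+00 -4.277e+00 -4.900e-02 -8.650e-01  5.170e-01 -1.000e-03] [0.569 0.506 0.453 0.029 0.031 0.032] [0.60603 0.15074 0.23309] 22.225
```

A sideways force of about 5 N has appeared since the squeeze was reduced. I'll look before going further.

```bash
python3 look.py 8 2>/dev/null; python3 - <<'E'
from h import *
from workcell import robot
s=robot.read_state(); print(s['grip_width'],s['joint_pos'].round(4),s['joint_vel'].round(4))
im=np.load('s8.npz')['im'][90:270,310:480,::-1]; im7=np.load('s7.npz')['im'][90:270,310:480,::-1]
cv2.imwrite('pics/c8b.png',np.hstack([cv2.resize(im7,(395,420),interpolation=cv2.INTER_CUBIC),cv2.resize(im,(395,420),interpolation=cv2.INTER_CUBIC)]))
E
```

```text
22.325 [0.60602887 0.1507383  0.23307676] [-3.68950474e-05  1.45185025e-01  9.89404521e-01 -3.47777207e-05] [-3.31 -4.67  0.34]
hook scene [[0.616, 0.166, 0.188], [0.62, 0.175, 0.188], [0.623, 0.185, 0.188], [0.626, 0.196, 0.187]] arm z 0.18762426251454306
0.133 174 [0.5741 0.1171 0.1332] [0.645  0.1793 0.1431]
0.143 87 [0.5774 0.1252 0.1431] [0.6447 0.1686 0.1529]
0.153 35 [0.5742 0.1322 0.1534] [0.6443 0.1623 0.1627]
0.163 29 [0.5716 0.1338 0.1638] [0.6456 0.1605 0.1729]
0.173 35 [0.5726 0.1336 0.174 ] [0.6444 0.1583 0.1828]
0.183 112 [0.5739 0.1238 0.1831] [0.6461 0.1957 0.193 ]
0.193 62 [0.5782 0.1195 0.1931] [0.6421 0.1902 0.2029]
0.203 26 [0.5994 0.1354 0.2032] [0.6238 0.1633 0.2127]
0.213 48 [0.5969 0.1298 0.2131] [0.6236 0.1685 0.2228]
0.008182530976343635 [ 5.0600e-02  2.8950e-01  1.4566e+00 -1.0000e-04  1.3956e+00 -1.2288e+00] [ 0.0002  0.0018  0.0006 -0.0013  0.0002 -0.    ]
```

View pics/c8b.png

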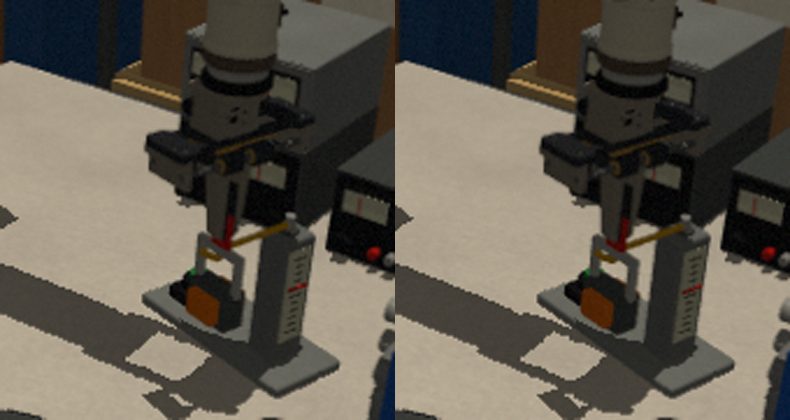

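View pics/s8.png

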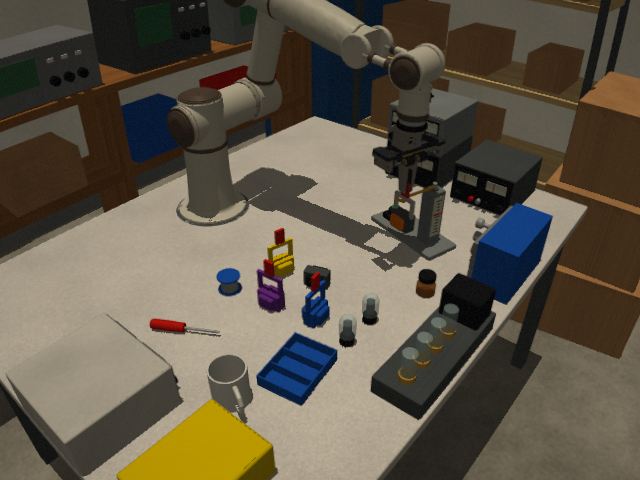

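send_rows:
  translation:
    - [0,0,0]
    - [0,0,0]
    - [0,0,0]
    - [0,0,0]
  angular:
    - [0,0,0]
    - [0,0,0]
    - [0,0,0]
    - [0,0,0]
  fingers: [255,255,255,255]
  squeeze: 40

```text
time_s: 22.82
position: [0.6061, 0.1507, 0.2331]
eef_rot: [-0.0, 0.145, 0.989, -0.0]
contact_force: [-2.1, -4.4, 0.4]
grip_width: 0.0076
```

```bash
python3 force.py; python3 -c "
from workcell import robot;print(robot.read_state()['grip_width'])"
```

```text
[-2.645 -4.209  0.264 -0.906  0.558  0.014] [0.63  0.58  0.519 0.035 0.025 0.033] [0.60603 0.15076 0.23308] 23.825
0.007299215805269146
```

```bash
python3 - <<'E'
from h import *
for t in('s0','s5','s7','s8'):
    d=np.load(t+'.npz')['d'];C=cloud('scene',d);im=np.load(t+'.npz')['im']
    # rod region: near column axis
    A=np.array([.637,.255])
    q=(d>0)&(np.hypot(C[...,0]-A[0],C[...,1]-A[1])<.028)&(C[...,2]>.183)
    P=C[q]; print(t,len(P),'rod top',np.sort(P[:,2])[-5:].round(4) if len(P) else None)
d=np.load('s8.npz')['d'];C=cloud('scene',d)
p=np.array([.606,.1507]);y=np.array([.287,.958]);x=np.array([-.958,.287])
q=(d>0)&(np.hypot(C[...,0]-p[0],C[...,1]-p[1])<.13)
for z0 in np.arange(.09,.5,.01):
    P=C[q&(C[...,2]>z0)&(C[...,2]<z0+.01)]
    if len(P): a=(P[:,:2]-p)@x;b=(P[:,:2]-p)@y; print(z0.round(2),len(P),'x',a.min().round(3),a.max().round(3),'y',b.min().round(3),b.max().round(3))
E
```

```text
Traceback (most recent call last):
FileNotFoundError: [Errno 2] No such file or directory: 's0.npz'
```

```bash
python3 - <<'E'
from h import *
for t in('scene0','s5','s7','s8'):
    d=np.load(t+'.npz')['d'];C=cloud('scene',d);im=np.load(t+'.npz')['im']
    A=np.array([.637,.255])
    q=(d>0)&(np.hypot(C[...,0]-A[0],C[...,1]-A[1])<.028)&(C[...,2]>.183)
    P=C[q]; print(t,len(P),'rod top',np.sort(P[:,2])[-5:].round(4) if len(P) else None)
d=np.load('s8.npz')['d'];C=cloud('scene',d)
p=np.array([.606,.1507]);y=np.array([.287,.958]);x=np.array([-.958,.287])
q=(d>0)&(np.hypot(C[...,0]-p[0],C[...,1]-p[1])<.13)
for z0 in np.arange(.09,.5,.01):
    P=C[q&(C[...,2]>z0)&(C[...,2]<z0+.01)]
    if len(P): a=(P[:,:2]-p)@x;b=(P[:,:2]-p)@y; print(z0.round(2),len(P),'x',a.min().round(3),a.max().round(3),'y',b.min().round(3),b.max().round(3))
E
```

```text
scene0 117 rod top [0.2386 0.2386 0.2391 0.2399 0.2401]
s5 151 rod top [0.4028 0.4031 0.4031 0.4033 0.4047]
s7 93 rod top [0.3426 0.3428 0.3428 0.343  0.3432]
s8 84 rod top [0.3394 0.3396 0.3403 0.3404 0.3405]
0.09 68 x -0.033 0.017 y -0.014 0.127
0.1 122 x -0.04 0.021 y -0.026 0.125
0.11 140 x -0.04 0.018 y -0.03 0.126
0.12 154 x -0.039 0.017 y -0.031 0.128
0.13 203 x -0.038 0.029 y -0.03 0.125
0.14 218 x -0.041 0.032 y -0.017 0.126
0.15 102 x -0.042 0.033 y -0.007 0.127
0.16 106 x -0.042 0.033 y -0.006 0.128
0.17 125 x -0.041 0.036 y -0.008 0.128
0.18 155 x -0.042 0.033 y -0.027 0.128
0.19 148 x -0.042 0.032 y -0.031 0.113
0.2 22 x -0.02 0.007 y -0.011 0.111
0.21 48 x -0.019 0.005 y -0.018 0.021
0.22 46 x -0.018 0.003 y -0.019 0.017
0.23 56 x -0.017 0.005 y -0.02 0.018
0.24 58 x -0.016 0.005 y -0.021 0.02
0.25 56 x -0.018 0.004 y -0.023 0.019
0.26 57 x -0.019 0.006 y -0.023 0.02
0.27 65 x -0.017 0.005 y -0.023 0.021
0.28 38 x -0.017 0.005 y -0.028 0.02
0.29 69 x -0.035 0.028 y -0.087 0.084
0.3 223 x -0.038 0.029 y -0.089 0.089
0.31 305 x -0.038 0.028 y -0.09 0.085
0.32 184 x -0.037 0.029 y -0.096 0.092
0.33 595 x -0.037 0.03 y -0.098 0.096
0.34 160 x -0.033 0.021 y -0.096 0.092
0.35 103 x -0.027 0.014 y -0.044 0.017
0.36 111 x -0.025 0.016 y -0.044 0.016
0.37 85 x -0.036 0.026 y -0.045 0.012
0.38 138 x -0.042 0.03 y -0.046 0.027
0.39 185 x -0.044 0.03 y -0.04 0.034
0.4 89 x -0.038 0.012 y -0.035 0.02
0.41 113 x -0.043 0.026 y -0.041 0.023
0.42 120 x -0.044 0.015 y -0.04 0.027
0.43 147 x -0.043 0.025 y -0.039 0.023
0.44 135 x -0.041 0.02 y -0.039 0.037
0.45 142 x -0.042 0.013 y -0.039 0.048
0.46 133 x -0.043 0.018 y -0.038 0.039
0.47 123 x -0.039 0.02 y -0.038 0.032
0.48 94 x -0.043 0.001 y -0.054 0.046
0.49 152 x -0.053 0.006 y -0.062 0.057
```

The lateral force acts at about bar height, where the hook meets the bar. I'll try to relieve it with a small outboard shift.

send_rows:
  translation:
    - [0,-0.5,0]
    - [0,-0.5,0]
    - [0,0,0]
    - [0,0,0]
  angular:
    - [0,0,0]
    - [0,0,0]
    - [0,0,0]
    - [0,0,0]
  fingers: [255,255,255,255]

```text
time_s: 24.32
position: [0.6059, 0.1503, 0.2332]
eef_rot: [0.0, 0.145, 0.989, 0.0]
contact_force: [-1.8, -1.0, 0.5]
grip_width: 0.0075
```

```bash
python3 force.py
```

```text
[-0.813  0.38   0.148  0.088  0.189  0.007] [0.523 0.653 0.425 0.081 0.064 0.031] [0.60586 0.15002 0.23317] 25.325
```

```bash
python3 force.py;python3 force.py
```

```text
[-0.099  0.856  0.133  0.205  0.046  0.001] [0.657 0.43  0.513 0.026 0.036 0.024] [0.60581 0.14984 0.23313] 26.325
[ 0.075  0.626 -0.004  0.187  0.006 -0.006] [0.434 0.48  0.492 0.032 0.033 0.033] [0.60578 0.14981 0.23311] 27.325
```

The force is balanced now: vertical about 0, lateral about 0.6 N. I'll release.

send_rows:
  translation:
    - [0,0,0]
    - [0,0,0]
    - [0,0,0]
    - [0,0,0]
    - [0,0,0]
    - [0,0,0]
  angular:
    - [0,0,0]
    - [0,0,0]
    - [0,0,0]
    - [0,0,0]
    - [0,0,0]
    - [0,0,0]
  fingers: [200,160,120,120,120,120]

```text
time_s: 28.08
position: [0.6058, 0.1498, 0.2331]
eef_rot: [-0.0, 0.145, 0.989, -0.0]
contact_force: [0.9, 0.6, 0.3]
grip_width: 0.0488
```

```bash
python3 look.py 9 2>/dev/null; python3 force.py
```

```text
28.175 [0.60576957 0.1498177  0.23313298] [ 2.05964663e-05  1.45153441e-01  9.89409156e-01 -1.78241924e-05] [-0.31 -0.02 -0.35]
hook scene [[0.603, 0.139, 0.18], [0.606, 0.139, 0.181], [0.623, 0.148, 0.198], [0.619, 0.171, 0.189], [0.623, 0.179, 0.191], [0.624, 0.194, 0.187], [0.627, 0.199, 0.189], [0.626, 0.2, 0.195]] arm z 0.18920432923628266
0.133 163 [0.5733 0.1174 0.1331] [0.6443 0.1805 0.143 ]
0.143 112 [0.5729 0.1247 0.1431] [0.644 0.173 0.153]
0.153 30 [0.5738 0.1339 0.1534] [0.6438 0.1636 0.163 ]
0.163 23 [0.5739 0.133  0.1635] [0.645  0.1586 0.1725]
0.173 36 [0.5734 0.1333 0.1732] [0.6458 0.1595 0.183 ]
0.183 86 [0.5907 0.1248 0.1832] [0.6441 0.1936 0.1929]
0.193 57 [0.5971 0.1205 0.1933] [0.6449 0.1912 0.2026]
0.203 55 [0.5965 0.1145 0.2034] [0.6286 0.1813 0.2128]
0.213 83 [0.5891 0.1088 0.2133] [0.6285 0.1826 0.223 ]
[ 0.08   0.05   0.109  0.003 -0.008  0.001] [0.416 0.559 0.586 0.035 0.022 0.027] [0.60577 0.14982 0.2331 ] 29.175
```

View pics/c9.png

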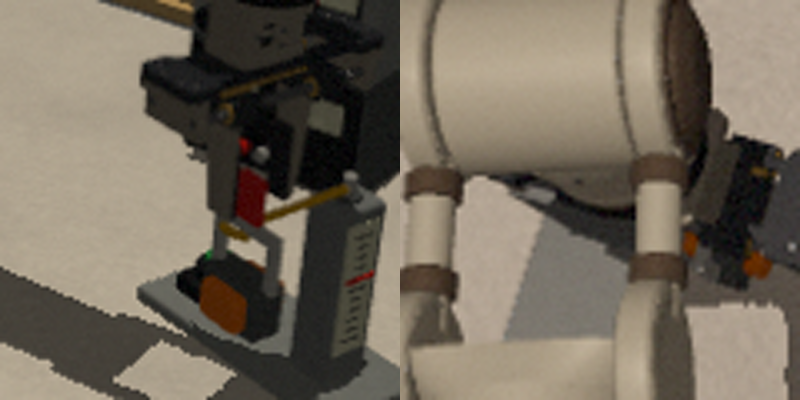

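The fingers are open clear of the tab and the transformer hangs in the dip. I'll retreat straight up, then close and go over to the button.

send_rows:
  translation:
    - [0,0,-5]
    - [0,0,-10]
    - [0,0,-15]
    - [0,0,-20]
    - [0,0,-20]
    - [0,0,-20]
    - [14.5,10.5,0]
    - [25,19,0]
    - [33,25,0]
    - [33,25,0]
    - [25,19,0]
    - [14.5,10.5,0]
    - [0,0,0]
    - [0,0,0]
  angular:
    - [0,0,0]
    - [0,0,0]
    - [0,0,0]
    - [0,0,0]
    - [0,0,0]
    - [0,0,0]
    - [0,0,0]
    - [0,0,0]
    - [0,0,0]
    - [0,0,0]
    - [0,0,0]
    - [0,0,0]
    - [0,0,0]
    - [0,0,0]
  fingers: [120,120,120,120,120,120,120,120,255,255,255,255,255,255]

```text
time_s: 30.92
position: [0.4986, 0.2952, 0.3229]
eef_rot: [0.0, 0.146, 0.989, -0.0]
contact_force: [0.7, 0.2, 0.4]
grip_width: 0.0005
```

```bash
python3 look.py a 2>/dev/null|head -2; python3 - <<'E'
from h import *
s=robot.read_state();print(s['position'],s['contact_force'])
d=np.load('sa.npz')['d'];im=np.load('sa.npz')['im'].astype(int);C=cloud('scene',d)
q=(d>0)&(np.hypot(C[...,0]-.5,C[...,1]-.294)<.035)&(C[...,2]<.1)
r,g,b=im[...,0],im[...,1],im[...,2]; gr=q&(g>r+30)&(g>b+20)
print('green',gr.sum(),C[gr].mean(0),np.sort(C[gr][:,2]).round(4))
print('dark z',np.histogram(C[q&~gr][:,2],bins=np.arange(0.005,.075,.005)))
E
```

```text
31.025 [0.49880007 0.29500711 0.32292023] [-4.07972598e-05  1.45860350e-01  9.89305175e-01 -1.65687503e-04] [ 0.66  0.04 -0.21]
hook scene [[0.604, 0.121, 0.197], [0.599, 0.123, 0.197], [0.602, 0.125, 0.198], [0.604, 0.125, 0.198], [0.603, 0.127, 0.194], [0.599, 0.128, 0.198], [0.604, 0.131, 0.193], [0.608, 0.135, 0.189], [0.604, 0.136, 0.188], [0.608, 0.136, 0.183], [0.604, 0.137, 0.19], [0.604, 0.138, 0.181], [0.608, 0.14, 0.187], [0.611, 0.14, 0.185], [0.608, 0.141, 0.184], [0.623, 0.147, 0.204], [0.622, 0.149, 0.206], [0.622, 0.15, 0.197], [0.58, 0.156, 0.179], [0.615, 0.168, 0.19], [0.618, 0.168, 0.19], [0.613, 0.17, 0.191], [0.618, 0.171, 0.195], [0.615, 0.173, 0.19], [0.611, 0.173, 0.192], [0.614, 0.174, 0.193], [0.619, 0.175, 0.194], [0.616, 0.176, 0.189], [0.616, 0.176, 0.186], [0.624, 0.177, 0.192]] arm z 0.1919525005582578
[0.49880007 0.29500711 0.32292023] [ 0.66359969  0.03731    -0.20701145]
green 1 [0.49448633 0.28458008 0.05186579] [0.0519]
dark z (array([ 4, 15,  8, 12, 12, 20,  4,  7,  5,  5,  0,  0,  0]), array([0.005, 0.01 , 0.015, 0.02 , 0.025, 0.03 , 0.035, 0.04 , 0.045,
       0.05 , 0.055, 0.06 , 0.065, 0.07 ]))
```

View pics/ca.png

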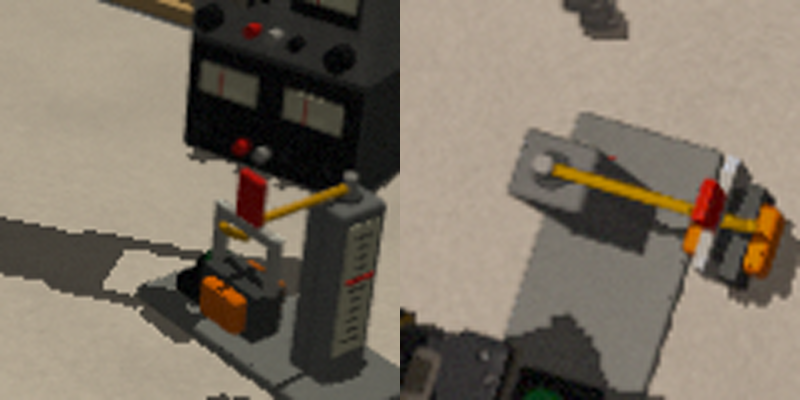

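send_rows:
  translation:
    - [1.4,0,10]
    - [0,0,25]
    - [0,0,30]
    - [0,0,30]
    - [0,0,30]
    - [0,0,30]
    - [0,0,30]
    - [0,0,22]
    - [0,0,12]
    - [0,0,6]
    - [0,0,0]
    - [0,0,0]
    - [0,0,0]
  angular:
    - [0,0,0]
    - [0,0,0]
    - [0,0,0]
    - [0,0,0]
    - [0,0,0]
    - [0,0,0]
    - [0,0,0]
    - [0,0,0]
    - [0,0,0]
    - [0,0,0]
    - [0,0,0]
    - [0,0,0]
    - [0,0,0]
  fingers: [255,255,255,255,255,255,255,255,255,255,255,255,255]

```text
time_s: 32.65
position: [0.4973, 0.2965, 0.0989]
eef_rot: [0.001, 0.145, 0.989, 0.0]
contact_force: [0.0, 0.8, -0.7]
grip_width: 0.0006
```

```bash
python3 - <<'E'
from h import *
a,da=grab('scene','sb');print(robot.read_state()['position'])
fs=[]
for i in range(12):
    b,db=robot.camera('scene'); fs.append(robot.read_state()['contact_force'])
print(np.mean(fs,0))
b,db=grab('scene','sb2')
R=(slice(150,240),slice(380,440)); print('diff',np.abs(a[R].astype(int)-b[R]).mean(), np.abs(a[300:400,50:150].astype(int)-b[300:400,50:150]).mean())
for im,d in((a,da),(b,db)):
    C=cloud('scene',d);r,g,bb=[im[...,i].astype(int) for i in range(3)]
    y=(r>110)&(g>70)&(bb<80)&(d>0)&(C[...,2]>.15)&(C[...,1]>.165)&(C[...,1]<.26)&(abs(C[...,0]-.625)<.03); print('arm z',C[y][:,2].mean(),y.sum())
    t=(r>80)&(g<50)&(bb<60)&(d>0)&(np.hypot(C[...,0]-.606,C[...,1]-.15)<.03)&(C[...,2]>.19);print('tab',C[t].mean(0),t.sum())
cv2.imwrite('pics/cb.png',cv2.resize(b[130:270,340:480,::-1],(560,560),interpolation=cv2.INTER_CUBIC))
print(robot.read_state()['time_s'])
E
```

```text
[0.49724514 0.29644188 0.0987564 ]
[-0.29585092 -0.2850968  -0.15628087]
diff 2.4779012345679012 1.0291666666666666
arm z 0.19169390012200863 51
tab [0.61038205 0.14625667 0.2318113 ] 26
arm z 0.19149440904770654 53
tab [0.61087847 0.14543906 0.23300166] 26
33.35
```

View pics/cb.png

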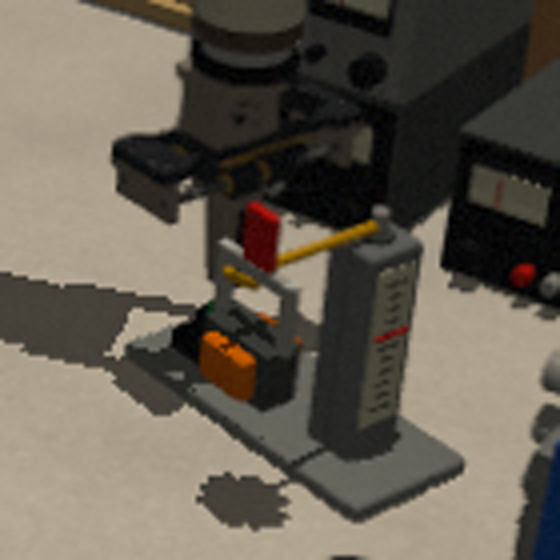

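```bash
python3 - <<'E'
from h import *
import scipy.ndimage
L=[]
for i in range(40):
    b,_=robot.camera('scene'); L.append(b[150:240,370:440].astype(np.float32).mean(2))
T=L[-1]
def sh(win,A,B): return cv2.phaseCorrelate(A[win],B[win])[0]
w=(slice(20,70),slice(20,50)); w2=(slice(50,90),slice(40,70))
h=cv2.createHanningWindow((30,50),cv2.CV_32F)
print([tuple(np.round(cv2.phaseCorrelate(L[0][w]-L[0][w].mean(),x[w]-x[w].mean(),h)[0],2)) for x in L])
print('diffs', [round(float(np.abs(L[i+1]-L[i]).mean()),2) for i in range(39)])
print(robot.read_state()['time_s'])
E
```

```text
[(np.float64(0.0), np.float64(0.0)), (np.float64(0.0), np.float64(-0.02)), (np.float64(-0.06), np.float64(0.02)), (np.float64(0.01), np.float64(0.0)), (np.float64(-0.12), np.float64(0.04)), (np.float64(-0.09), np.float64(-0.03)), (np.float64(-0.0), np.float64(0.01)), (np.float64(-0.01), np.float64(-0.02)), (np.float64(-0.03), np.float64(-0.0)), (np.float64(-0.05), np.float64(0.01)), (np.float64(-0.04), np.float64(-0.01)), (np.float64(-0.06), np.float64(-0.01)), (np.float64(-0.08), np.float64(0.02)), (np.float64(-0.08), np.float64(-0.09)), (np.float64(0.0), np.float64(0.01)), (np.float64(-0.1), np.float64(-0.01)), (np.float64(-0.02), np.float64(-0.03)), (np.float64(-0.07), np.float64(-0.02)), (np.float64(-0.06), np.float64(-0.04)), (np.float64(-0.08), np.float64(-0.03)), (np.float64(-0.05), np.float64(-0.03)), (np.float64(-0.05), np.float64(0.01)), (np.float64(-0.0), np.float64(0.09)), (np.float64(-0.01), np.float64(-0.09)), (np.float64(-0.03), np.float64(-0.05)), (np.float64(-0.09), np.float64(0.01)), (np.float64(-0.04), np.float64(0.02)), (np.float64(-0.03), np.float64(0.06)), (np.float64(-0.02), np.float64(-0.01)), (np.float64(-0.05), np.float64(0.02)), (np.float64(-0.01), np.float64(-0.06)), (np.float64(-0.02), np.float64(-0.03)), (np.float64(-0.02), np.float64(-0.05)), (np.float64(-0.06), np.float64(-0.02)), (np.float64(-0.04), np.float64(-0.03)), (np.float64(-0.07), np.float64(-0.0)), (np.float64(-0.08), np.float64(-0.03)), (np.float64(-0.02), np.float64(-0.06)), (np.float64(-0.06), np.float64(-0.03)), (np.float64(-0.03), np.float64(-0.01))]
diffs [1.72, 1.69, 1.68, 1.68, 1.69, 1.71, 1.73, 1.68, 1.68, 1.69, 1.69, 1.65, 1.7, 1.72, 1.7, 1.71, 1.69, 1.72, 1.73, 1.73, 1.7, 1.72, 1.72, 1.67, 1.67, 1.7, 1.69, 1.68, 1.69, 1.69, 1.67, 1.69, 1.67, 1.68, 1.7, 1.68, 1.68, 1.73, 1.71]
35.35
```

The load is still: image shift between frames stays under 0.1 px and is only noise. I'll press the button in small steps, watching the force.

send_rows:
  translation:
    - [0,0,6]
    - [0,0,5]
    - [0,0,3]
    - [0,0,2]
    - [0,0,1]
    - [0,0,1]
    - [0,0,1]
    - [0,0,1]
    - [0,0,0]
  angular:
    - [0,0,0]
    - [0,0,0]
    - [0,0,0]
    - [0,0,0]
    - [0,0,0]
    - [0,0,0]
    - [0,0,0]
    - [0,0,0]
    - [0,0,0]
  fingers: [255,255,255,255,255,255,255,255,255]

```text
time_s: 36.48
position: [0.4969, 0.2963, 0.0783]
eef_rot: [0.0, 0.145, 0.989, 0.0]
contact_force: [-1.4, 0.1, 1.8]
grip_width: 0.0005
```

```bash
sed -i 's/range(20)/range(8)/' force.py; python3 force.py
```

```text
[-0.765  0.334  1.788 -0.038  0.074  0.012] [0.446 0.597 0.609 0.034 0.02  0.024] [0.49697 0.29632 0.07827] 36.875
```

send_rows:
  translation:
    - [0,0,1]
    - [0,0,1]
    - [0,0,1]
    - [0,0,0.5]
    - [0,0,0]
    - [0,0,0]
  angular:
    - [0,0,0]
    - [0,0,0]
    - [0,0,0]
    - [0,0,0]
    - [0,0,0]
    - [0,0,0]
  fingers: [255,255,255,255,255,255]

```text
time_s: 37.62
position: [0.497, 0.2963, 0.0747]
eef_rot: [0.0, 0.145, 0.989, 0.0]
contact_force: [-1.4, -0.3, 5.2]
grip_width: 0.0
```

```bash
python3 force.py
```

```text
[-2.980e-01 -3.760e-01  3.962e+00 -2.600e-02  6.100e-02  2.000e-03] [0.576 0.345 0.478 0.03  0.043 0.024] [0.49695 0.29632 0.07469] 38.025
```

send_rows:
  translation:
    - [0,0,0.7]
    - [0,0,0.7]
    - [0,0,0]
    - [0,0,0]
  angular:
    - [0,0,0]
    - [0,0,0]
    - [0,0,0]
    - [0,0,0]
  fingers: [255,255,255,255]

```text
time_s: 38.52
position: [0.497, 0.2963, 0.0734]
eef_rot: [0.0, 0.145, 0.989, 0.0]
contact_force: [-0.3, -0.0, 6.4]
grip_width: 0.0003
```

```bash
python3 force.py
```

```text
[-0.522 -0.031  5.411 -0.037  0.111  0.012] [0.382 0.291 0.492 0.026 0.027 0.03 ] [0.49695 0.29632 0.07337] 38.925
```

send_rows:
  translation:
    - [0,0,0.7]
    - [0,0,0]
    - [0,0,0]
    - [0,0,0]
  angular:
    - [0,0,0]
    - [0,0,0]
    - [0,0,0]
    - [0,0,0]
  fingers: [255,255,255,255]

```text
time_s: 39.42
position: [0.497, 0.2963, 0.0733]
eef_rot: [0.0, 0.145, 0.989, -0.0]
contact_force: [-1.9, -0.1, 9.1]
grip_width: 0.0005
```

```bash
python3 force.py
```

```text
[-2.270e+00 -1.123e+00  9.614e+00 -2.060e-01  4.530e-01 -6.000e-03] [0.566 0.344 0.337 0.022 0.023 0.038] [0.49699 0.29633 0.0733 ] 39.825
```

The position stopped at 0.0733 m while the force rose to 9.6 N, so the button is on its stop. I'll release it and back off.

send_rows:
  translation:
    - [0,0,-2]
    - [0,0,-2]
    - [0,0,-3]
    - [0,0,-5]
    - [0,0,-12]
    - [0,0,-20]
    - [0,0,-30]
    - [0,0,-30]
    - [0,0,-30]
    - [0,0,-20]
    - [0,0,-10]
    - [0,0,0]
    - [0,0,0]
    - [0,0,0]
  angular:
    - [0,0,0]
    - [0,0,0]
    - [0,0,0]
    - [0,0,0]
    - [0,0,0]
    - [0,0,0]
    - [0,0,0]
    - [0,0,0]
    - [0,0,0]
    - [0,0,0]
    - [0,0,0]
    - [0,0,0]
    - [0,0,0]
    - [0,0,0]
  fingers: [255,255,255,255,255,255,255,255,255,255,255,255,255,255]

```text
time_s: 41.58
position: [0.4963, 0.2961, 0.2353]
eef_rot: [-0.001, 0.145, 0.989, -0.0]
contact_force: [-1.0, -1.0, 0.3]
grip_width: 0.0003
```

```bash
python3 look.py z 2>/dev/null|tail -0; python3 force.py; python3 - <<'E'
from h import *
im=np.load('sz.npz')['im'];d=np.load('sz.npz')['d'];C=cloud('scene',d);r,g,b=[im[...,i].astype(int) for i in range(3)]
gr=(g>r+30)&(g>b+20)&(np.hypot(C[...,0]-.5,C[...,1]-.294)<.03)&(d>0); print('btn z',np.sort(C[gr][:,2])[-6:])
y=(r>110)&(g>70)&(b<80)&(d>0)&(C[...,2]>.15)&(C[...,1]>.165)&(C[...,1]<.26)&(abs(C[...,0]-.625)<.03); print('arm z',C[y][:,2].mean())
E
```

```text
[ 0.068  0.044  0.24  -0.014 -0.007 -0.002] [0.331 0.525 0.647 0.031 0.026 0.027] [0.49678 0.29625 0.23631] 42.075
btn z [0.05102325]
arm z 0.19199936950739596
```

View pics/sz.png

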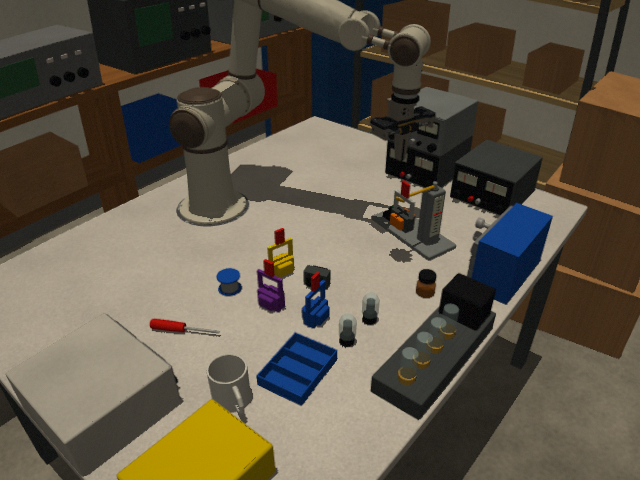

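View pics/cz.png

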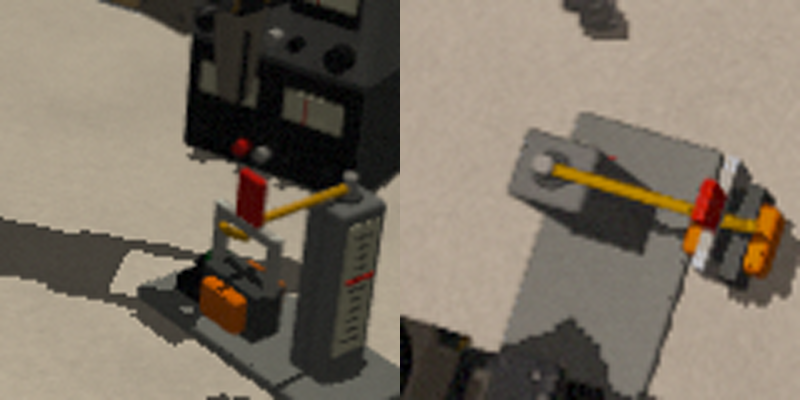

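The transformer hangs upright in the dip, at scene (398,218). The bystanders are unmoved, the gripper is clear and the tool force is about zero. I'm handing the job in.

```bash
python3 -c "
from workcell import robot
print(robot.close_job())"
```

```text
the job is handed in; nothing more can be done
None
```

The orange-wound transformer is hanging upright in the dip of the hook. I pressed the green button to its stop, released it and handed the job in at about 42 s; no verdict was reported.

- **Placing:** I gripped it by the red tab and slipped the window over the hook. I then lowered it at about 16 mm/s or less from contact until the vertical force on the tool was about zero. The weight read about 4.5 N, with the hook about 40 mm down.
- **Lateral force:** A sideways force of about 5 N built up when I cut the squeeze to 10 N and lowered the last 2.5 mm. I restored the squeeze and moved 1 mm outboard, which cut it to about 0.6 N before letting go. I don't know what caused it.
- **Before the press:** Camera images over 2 s showed no motion of the load beyond noise (about 0.1 px).
- **Button press:** The button stopped moving as the force rose from 5.4 to 9.6 N, so I took it as fully down.
- **Last checks:** The hook arm sat at the same height as before the press, the tool force was about zero with the gripper clear, and the bystanders looked unmoved. I couldn't confirm by depth that the button had come back up, because the transformer hides most of it from the scene camera and the gripper covers it in the top view. I inferred that from backing the tool off about 160 mm.

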